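# Mount the amber specimen plaque and hold its holder square in the stage corner

## Task

Take the amber specimen plaque out of the wooden rack and slide it upright, fully home, into the slot of the blue-topped holder block standing on the dark camera stage. Then slide the holder, red-dotted corner first, into the corner of the two yellow fences so that its foot lies flat against both of them, and finish while still holding it with the fingers and pressing it lightly but firmly against both fences at once: do not let go. Leave the other plaques and the small jar and the green box where they are.

Things in the scene. Friction and masses are not known exactly. Their poses are not given: they have to be found in the camera images.
- plaque_amber: Amber-orange resin plaque with a dark beetle in it: flat slab 60 (x) x 6 (y) x 50 (z) mm, 25 g. Stands upright in one of the three slots of the rack, 18 mm of it inside the slot and the upper 32 mm free. Origin: centre of its lower edge face; z up, x along its length, y through its thickness. Either way round is good.
- holder: Loose block, about 0.55 kg, standing on the stage: polished aluminium foot 90 (x) x 64 (y) x 20 (z) mm; centred on it a blue block 80 x 40 mm from z = 20 to 52 mm, gripped across its 40 mm (y). Slot in the top, along x, central: 61.8 x 7.8 mm, 24 deep (floor at z = 28), mouth chamfered 3 mm; a plaque fully home stands on its floor, 26 mm showing. Origin: centre of underside; z up.
- slot_mouth (a point): Centre of the slot's mouth, on top of the holder (z = 52 mm in the holder's frame).
- holder_corner (a point): The foot's lower corner that belongs in the fence corner, at x = +45, y = -32, z = 0 mm in the holder's frame; a red dot marks it on top of the foot.
- stage: Fixed smooth, slippery dark grey plate, 260 (x) x 220 (y) mm, upper face 12 mm above the bench. Origin: centre of its underside; x and y run along its edges. Yellow fences along its +x (far) and -y (right) edges. A small white camera, part of it, stands 98 mm tall beyond the side fence, its lens 67 mm past the fence's inner face, level with the holder's final place.
- stage_corner (a point): Inner corner where the two fences meet, on the stage's upper face (x = +118, y = -98, z = 12 mm in the stage's frame). holder_corner comes to lie here; the holder's axes are then parallel to the stage's.
- fence_far: Yellow fence along the stage's +x edge: 12 thick (x), 208 long (y), standing 16 mm above the stage's upper face, so 4 mm lower than the top of the holder's foot. Rigid, smooth slippery plastic. Origin: middle of its underside; inner face 6 mm towards -x.
- fence_side: Yellow fence along the stage's -y edge: 260 long (x), 12 thick (y), 16 mm above the stage's upper face. Rigid, slippery too. Origin: middle of its underside; inner face 6 mm towards +y.
- rack: Fixed wooden rack block 90 (x) x 170 (y) x 26 (z) mm with three upright slots along x, 62 mm apart in y (at y = -62, 0, +62 mm), 18 mm deep, each holding one plaque. Origin: centre of its underside.
- plaque_green: Green plaque of the same size in another slot of the rack; origin as for the amber one. To be left alone.
- plaque_white: White plaque of the same size in another slot of the rack; origin as for the amber one. To be left alone.
- slide_box: Green closed slide box, 100 x 80 x 35 mm; origin under its centre. Bystander.
- stain_jar: Small brown jar with black cap, 44 mm across, 60 mm tall; origin under its centre. Bystander.
Things that resemble listed ones, but are neither listed nor needed, are in the scene too. What is shaped like the plaque_amber but purple is not meant.

How it is judged (in metres and radians):
On the way, in this order (a step that is already met when the one before it is completed fails the run):
1. the amber plaque stands fully home in the holder's slot (z of plaque_amber in the frame of holder between 0.025 and 0.0305 m and x of plaque_amber in the frame of holder between -0.004 and 0.004 m and y of plaque_amber in the frame of holder between -0.003 and 0.003 m and angle between the z axis of plaque_amber and the z axis of holder, either way round below 0.15 rad), for 0.2 s.
2. the holder, with the plaque in it, is pressed against both fences by the fingers (all of step 1 and contact force between holder and fence_far above 1 N and contact force between holder and fence_side above 1 N and distance between holder_corner and stage_corner below 0.004 m and angle between the x axis of holder and the x axis of stage, either way round below 0.035 rad and angle between holder's own z axis and vertical below 0.05 rad and (contact force between the fingers and holder above 0.5 N or contact force between the fingers and plaque_amber above 0.5 N)), for 0.3 s.
At the end, for the whole second after the job is handed in: Amber plaque home in the slot (within 2.5 mm of its floor); holder upright, its dotted corner within 4 mm of the fence corner, square to the stage within 0.035 rad, pressing on each fence with over 1 N, fingers still on holder or plaque, holder at rest, through the last second (all of step 2 and linear speed of holder below 0.01 m/s); the arm keeps its last pose, push and grip.
It fails at once if another plaque, the small jar or the green box moved by more than 25 mm (distance of any of plaque_green, plaque_white, slide_box, stain_jar from where it was at the start of the episode above 0.025 m).
It also fails if it takes over 54 s, if anything falls off the work surface, if the arm or the gripper's body presses on something with over 40 N, if the wrist force passes 120 N, or if a joint passes its speed limit or range.

## Robot

A 7-joint arm with a two-finger parallel gripper is mounted at the origin on the work surface. World frame = base frame: x ahead of the robot, y to its left, z up, the work surface at z = 0. Lengths are in mm, angles in rad, forces in N, time in s.
With the tool pointing down it reaches from about 350 to 900 mm from the base axis. Payload 8.1 kg.
Tool frame: the origin (TCP) lies at the very end of the fingers, on their centre line; the grasp point (between the pads) lies manip.hold_point_z behind it (manip.hold_point_z is the distance from the TCP to the grasp point, in mm); z points along the fingers, y is the direction in which the jaws open and shut (so a half turn about z gives the same grasp; the last joint's range is limited). The gripper opens to 85 mm and grips with 20 to 120 N. Pads are 22 mm wide; open, the fingers measure 114 mm over their backs; the gripper's body (76 mm by 85 mm) begins 54 mm behind the grasp point. The pads swing forward as they close: fully open they stand 13 mm farther back than shut.
Start: joints at [1.019, 0.434, 0.025, 1.573, -0.012, 1.134, -0.075], TCP at [271.157, -563.13, 231.323] pointing down, gripper open.
Joint ranges: [-2.62, 2.62], [-0.44, 2.09], [-1.27, 1.32], [0.08, 2.57], [-1.32, 4.46], [0.12, 2], [-2.74, 2.74]. Speed limits (rad/s): [2.22, 2.22, 3.01, 3.01, 3.14, 3.14, 3.14].

## Interface

Orientations are given as a unit quaternion [x, y, z, w].
In Python, from rig import manip, planner, read_camera gives the robot as it stands. The module is installed in compiled form; this text tells all that it offers. Calls block until the motion is done:
- manip.goto(position, orientation): joint-space move of the TCP to a pose.
- manip.move_straight(position, speed=150, attitude=None, until_force=None): straight line of the TCP; attitude=None keeps the orientation; speed is the mean speed in mm/s. With until_force (N) it stops when the force on the tool has changed by that much, and returns True; else False.
- manip.move_joints(angles): joint-space move.
- manip.gripper_open() and manip.clamp(grasp_force=None): open the fingers fully, or close them until they stop; grasp_force is the grip in N (None keeps the last).
- manip.sleep(seconds).
- planner.inverse_kinematics(position, orientation): joint angles nearest the present ones, or None.
- manip.read_state(): the state.
- read_camera(name): name is "side" or "top"; returns a dict with "color" (384x512x3 uint8, red, green, blue), "fov_y" (degrees; the focal length in pixels is half the picture's height over the tangent of half this angle, whatever the lens; pixels are square), "cx", "cy" (the principal point, pixels), "D" ([k1, k2, p1, p2, k3] as OpenCV has them; the pictures are not rectified), "extrinsics" (4x4, takes a point from world to camera coordinates). Camera axes: x right, y down, z forward; pixel columns grow to the right and rows downward; lengths in mm; the calibration is good to about 2 mm. A picture is of the moment at which its call begins. There is no depth.
A pose or a line that the arm cannot do raises manip.IKError and nothing moves.
- manip.job_done(): hands the job in, once; it reports no verdict.
The state is a dict: "t": time; "joint_positions": joint angles; "qvel": joint speeds; "joint_efforts": joint torques, N m; "tool_pos": TCP position; "orientation": TCP orientation; "contact_force": force on the tool from outside, world axes, zero at the start; "wrist_torque": the same for the moment, N m; "width": finger opening in mm.
Only numpy, scipy, OpenCV 4.12 (cv2) and the standard library are available. Lean on these libraries where they do the work, as an engineer would, in place of code of your own. Each camera call takes 0.05 s, during which the arm holds its last target.

## Working session

There is one attempt and no reset: what is moved stays moved. The work goes in short steps, each a Python script; the robot and the scene stay as the last script left them, time stands still between calls to the robot, and variables do not carry over. Pictures are saved under pics/ and viewed, and the job is handed in when it is done.

```bash
mkdir -p pics
python3 - <<'E'
from rig import manip, planner, read_camera
import cv2, numpy as np
for n in("side","top"):
    c=read_camera(n); cv2.imwrite(f"pics/{n}0.png",c["color"][:,:,::-1]); print(n,c["fov_y"],c["cx"],c["cy"],c["D"]); print(np.round(c["extrinsics"],4))
print(manip.read_state(), manip.hold_point_z)
E
```

```text
side 42.84000386162112 251.40205280125792 193.4516661490004 [-0.16590379  0.          0.          0.          0.        ]
[[-9.2270000e-01 -3.8520000e-01  1.6500000e-02  5.6584080e+02]
 [-2.2970000e-01  5.1500000e-01 -8.2580000e-01  1.6489680e+02]
 [ 3.0960000e-01 -7.6570000e-01 -5.6370000e-01  1.0270088e+03]
 [ 0.0000000e+00  0.0000000e+00  0.0000000e+00  1.0000000e+00]]
top 54.689353040890424 250.26177979050937 193.40225043041096 [-0.08354571  0.          0.          0.          0.        ]
[[ 2.800000e-03 -1.000000e+00  8.600000e-03  9.554640e+01]
 [-9.904000e-01 -3.900000e-03 -1.380000e-01  5.710074e+02]
 [ 1.381000e-01 -8.100000e-03 -9.904000e-01  7.953344e+02]
 [ 0.000000e+00  0.000000e+00  0.000000e+00  1.000000e+00]]
{'t': 0.1, 'joint_positions': array([ 1.01939058,  0.43515027,  0.02502073,  1.57400199, -0.01162875,
        1.13397228, -0.07508447]), 'qvel': array([ 0.00127565, -0.00058975, -0.00103516, -0.00189621,  0.00116628,
        0.00243006,  0.00060365]), 'joint_efforts': array([ 3.05251735e-03, -6.71759892e+01,  1.02820672e+00, -3.16904783e+01,
        1.58440095e-02,  7.28332336e-03,  4.50202947e-05]), 'tool_pos': array([ 270.9274195 , -562.73701823,  230.60844873]), 'orientation': array([ 9.74939023e-01,  2.22471167e-01, -2.12359121e-04, -6.59800671e-04]), 'contact_force': array([ 0.36330855, -0.63059685, -0.18512731]), 'wrist_torque': array([-0.02344854, -0.00141454,  0.02251261]), 'width': 85.22495977438982} 18.700000000000003
```

View pics/side0.png

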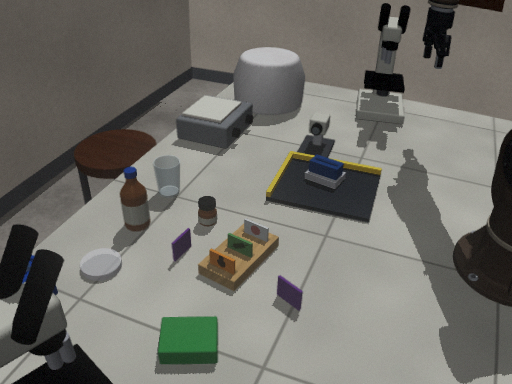

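View pics/top0.png

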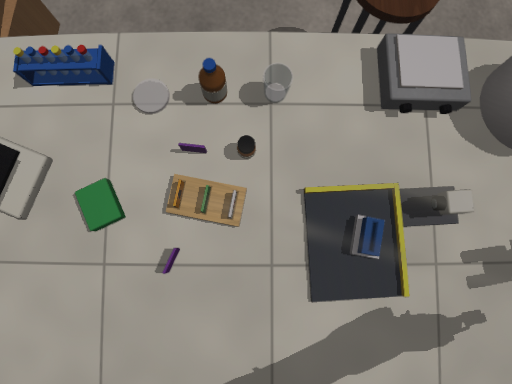

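```bash
cat > h.py <<'E'
import numpy as np, cv2
from rig import manip, planner, read_camera
class Cam:
    def __init__(s,n):
        c=read_camera(n); s.n=n; s.im=c["color"]; f=192/np.tan(np.radians(c["fov_y"]/2))
        s.K=np.array([[f,0,c["cx"]],[0,f,c["cy"]],[0,0,1.]]); s.D=np.array(c["D"],float); s.E=np.array(c["extrinsics"])
        s.R=s.E[:3,:3]; s.t=s.E[:3,3]; s.o=-s.R.T@s.t
    def ray(s,uv):
        p=cv2.undistortPoints(np.array(uv,float).reshape(-1,1,2),s.K,s.D).reshape(-1,2)
        return np.c_[p,np.ones(len(p))]@s.R
    def on(s,uv,z):
        d=s.ray(uv); return s.o+d*((z-s.o[2])/d[:,2])[:,None]
    def proj(s,P):
        return cv2.projectPoints(np.array(P,float).reshape(-1,1,3),cv2.Rodrigues(s.R)[0],s.t,s.K,s.D)[0].reshape(-1,2)
    def crop(s,x0,y0,x1,y1,k,name):
        cv2.imwrite("pics/"+name,cv2.resize(s.im[y0:y1,x0:x1,::-1],None,fx=k,fy=k,interpolation=cv2.INTER_CUBIC))
def tri(a,ua,b,ub):
    A=[];B=[]
    for c,u in((a,ua),(b,ub)):
        d=c.ray([u])[0]; d/=np.linalg.norm(d); M=np.eye(3)-np.outer(d,d); A.append(M);B.append(M@c.o)
    return np.linalg.solve(sum(A),sum(B))
E
python3 - <<'E'
from h import *
t=Cam("top"); s=Cam("side")
t.crop(160,165,260,235,8,"t_rack.png"); t.crop(295,175,415,265,6,"t_stage.png"); t.crop(295,175,480,310,4,"t_stage2.png")
s.crop(190,210,290,290,7,"s_rack.png"); s.crop(260,140,390,220,6,"s_stage.png")
print(t.proj([[0,0,0],[300,-560,0]]), t.o,s.o)
E
```

```text
[[292.89073396 448.16278162]
 [522.59081483 307.95546525]] [455.45913679 104.25174881 865.69275844] [242.01535304 919.44437814 705.80768439]
```

View pics/t_rack.png

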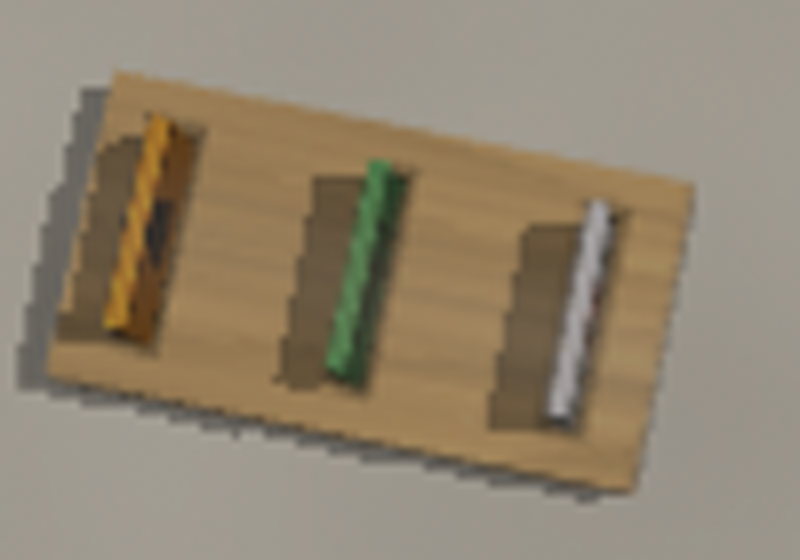

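View pics/t_stage.png

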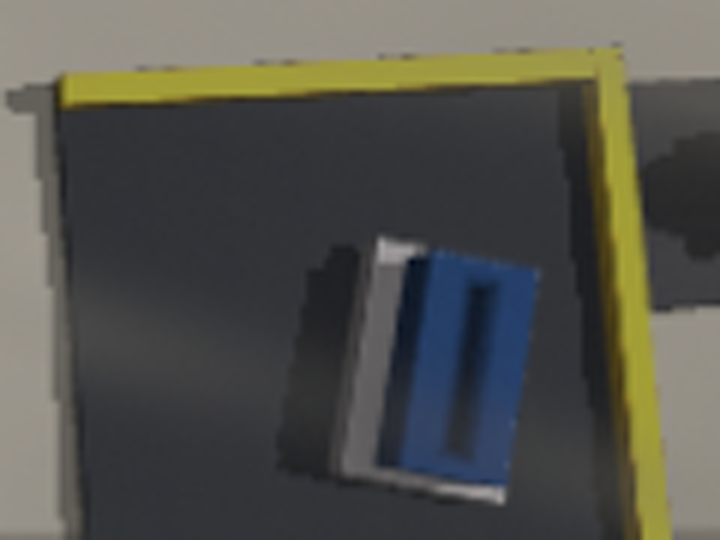

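View pics/s_rack.png

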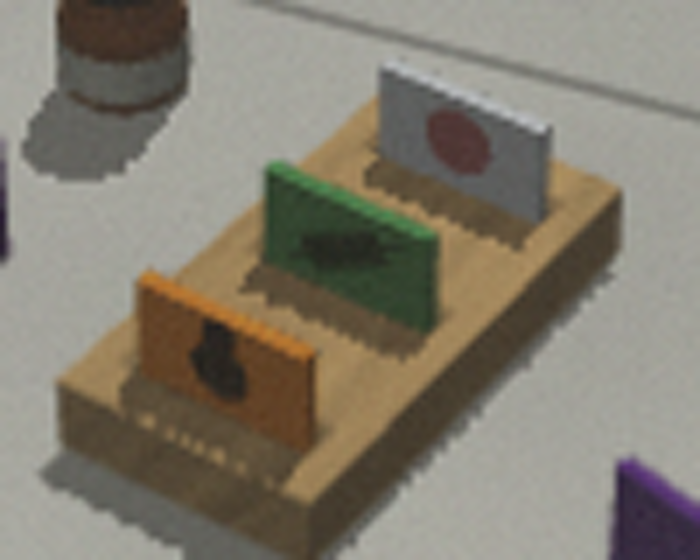

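View pics/s_stage.png

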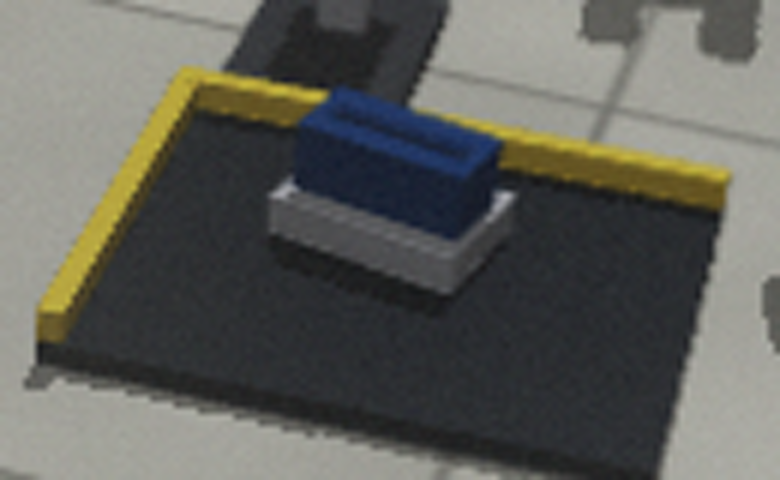

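```bash
cat > meas.py <<'E'
from h import *
def mask_pts(c,box,fn,k=8):
    x0,y0,x1,y1=box
    im=cv2.resize(c.im[y0:y1,x0:x1],None,fx=k,fy=k,interpolation=cv2.INTER_CUBIC)
    hsv=cv2.cvtColor(im,cv2.COLOR_RGB2HSV).astype(int); m=fn(im.astype(int),hsv).astype(np.uint8)
    cs,_=cv2.findContours(m,cv2.RETR_EXTERNAL,cv2.CHAIN_APPROX_NONE); b=max(cs,key=cv2.contourArea)
    mm=np.zeros_like(m); cv2.drawContours(mm,[b],-1,1,-1)
    vis=im.copy(); cv2.drawContours(vis,[b],-1,(255,0,255),1)
    q=lambda p:(np.array(p,float)+.5)/k-.5+[x0,y0]
    return q(b.reshape(-1,2)),mm,vis,q
def rect(c,pts,z):
    P=c.on(pts,z)[:,:2].astype(np.float32)
    (cx,cy),(w,h),a=cv2.minAreaRect(P)
    if w<h: w,h,a=h,w,a+90
    a=(a+90)%180-90
    return np.array([cx,cy]),w,h,a
E
python3 - <<'E'
from meas import *
t=Cam("top");s=Cam("side")
p,_,v,_=mask_pts(t,(345,205,395,265),lambda r,h:(abs(h[...,0]-108)<14)&(h[...,1]>120)&(h[...,2]>88)); cv2.imwrite("pics/m1.png",v[...,::-1]); print("holder top",rect(t,p,64))
p,_,v,_=mask_pts(t,(160,170,190,215),lambda r,h:(h[...,0]<24)&(h[...,1]>165)&(h[...,2]>150),12); cv2.imwrite("pics/m2.png",v[...,::-1]); print("amber",rect(t,p,58))
p,_,v,_=mask_pts(t,(160,165,260,235),lambda r,h:(h[...,0]<40)&(h[...,1]>75)&(h[...,2]>60)); cv2.imwrite("pics/m3.png",v[...,::-1]); print("rack",rect(t,p,26))
p,_,v,_=mask_pts(t,(295,175,415,305),lambda r,h:(h[...,0]>20)&(h[...,0]<36)&(h[...,1]>120)&(h[...,2]>60),6); cv2.imwrite("pics/m4.png",v[...,::-1]); print("fence",rect(t,p,28))
for u in[(295,175)]:
  q=lambda x,y:((x+.5)/6-.5+295,(y+.5)/6-.5+175)
  # top-edge outer corner etc, plane z=28
  print("fence pts outer: left-far, corner",t.on([q(62,75),q(618,48)],28).round(1))
  print("holder corners z64",t.on([q(430,248),q(540,268),q(508,487),q(397,468)],64).round(1))
  print("slot ends",t.on([q(480,283),q(460,455)],64).round(1))
  print("foot TL,BL,BR z32",t.on([q(380,236),q(342,472),q(503,500)],32).round(1))
E
```

```text
holder top (array([ 475.02157593, -169.24958801]), 79.43073272705078, 39.097259521484375, -10.8231201171875)
amber (array([570.27612305, 259.52075195]), 59.14384841918945, 4.942226409912109, -11.050392150878906)
rack (array([557.9074707 , 198.97241211]), 171.20042419433594, 91.20179748535156, 78.99249267578125)
fence (array([ 464.48410034, -142.95068359]), 258.4831848144531, 223.1827392578125, 2.8135106563568115)
fence pts outer: left-far, corner [[ 587.4  -27.8   28. ]
 [ 599.  -245.4   28. ]]
holder corners z64 [[ 518.5 -156.1   64. ]
 [ 511.2 -196.8   64. ]
 [ 432.1 -181.8   64. ]
 [ 439.2 -141.2   64. ]]
slot ends [[ 505.8 -174.2   64. ]
 [ 443.7 -164.5   64. ]]
foot TL,BL,BR z32 [[ 525.6 -147.3   32. ]
 [ 437.2 -130.1   32. ]
 [ 426.4 -191.1   32. ]]
```

Run:
```python
from h import *
s=Cam("side");t=Cam("top")
def box(c,yaw,L,W,z):
    a=np.radians(yaw);R=np.array([[np.cos(a),-np.sin(a)],[np.sin(a),np.cos(a)]])
    return np.c_[(np.array([[L,W],[L,-W],[-L,-W],[-L,W]])/2)@R.T+c,np.full(4,z)]
A=box([570.1,259.6],-11,60,6,58);H=box([475,-169.2],-10.8,80,40,64);S=box([475,-169.2],-10.8,61.8,7.8,64)
cor=np.array([[587.5,-234,12.]])
for c,n,b in((s,"s",((190,210,290,290,7),(260,140,390,220,6))),(t,"t",((160,165,260,235,7),(295,175,415,265,6)))):
  for i,(x0,y0,x1,y1,k) in enumerate(b):
    im=cv2.resize(c.im[y0:y1,x0:x1,::-1],None,fx=k,fy=k,interpolation=cv2.INTER_CUBIC)
    for P in([A] if i==0 else [H,S,cor]):
        q=((c.proj(P)-[x0,y0]+.5)*k-.5).round().astype(int)
        cv2.polylines(im,[q.reshape(-1,1,2)],True,(255,0,255),1)
        if len(q)==1: cv2.circle(im,tuple(map(int,q[0])),5,(0,0,255),1)
    cv2.imwrite(f"pics/ck_{n}{i}.png",im)
a=[cv2.imread(f"pics/ck_{n}.png") for n in("s0","s1")]
for i,n in enumerate(("t0","t1")):pass
v=np.vstack([cv2.copyMakeBorder(x,0,0,0,780-x.shape[1],0) for x in a]);cv2.imwrite("pics/ck_s.png",cv2.resize(v,None,fx=.57,fy=.57))
```

```text
(no output)
```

View pics/ck_s0.png

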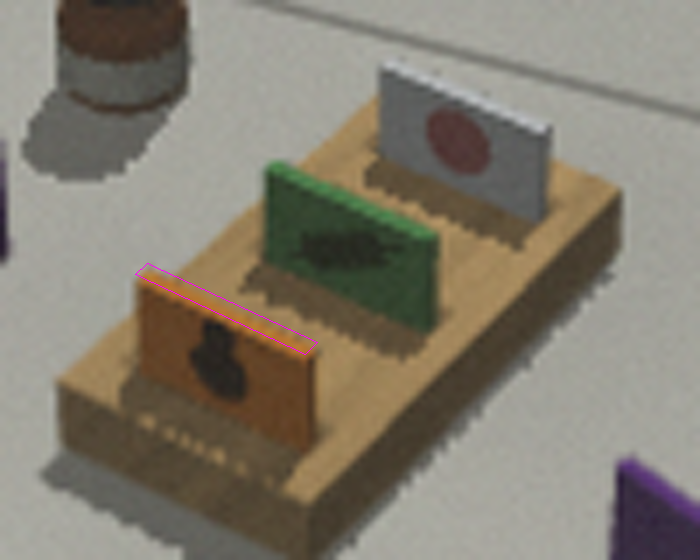

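View pics/ck_s1.png

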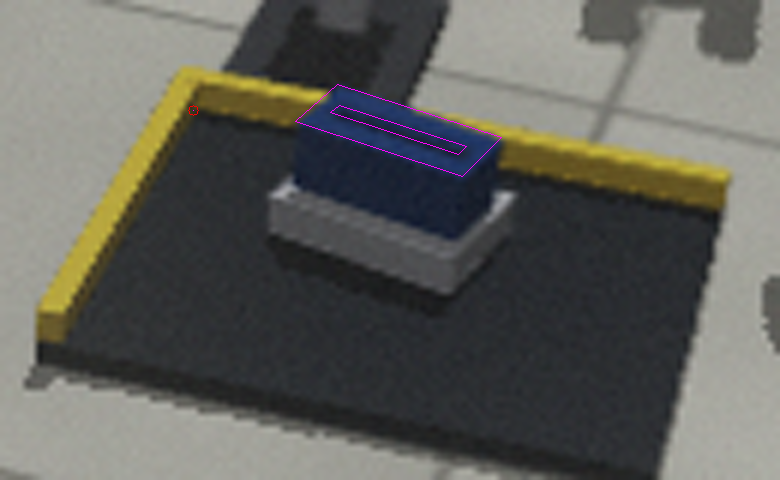

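View pics/ck_t1.png

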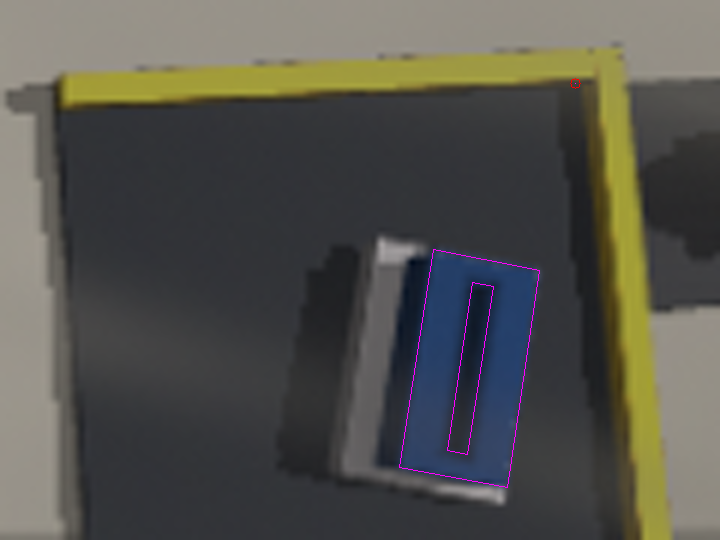

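```bash
cat >> h.py <<'E'
def dq(deg):
    a=np.radians(deg)/2; return [np.cos(a),np.sin(a),0,0]
def st(*k):
    s=manip.read_state(); print("t %.2f"%s["t"],"pos",s["tool_pos"].round(1),"yaw %.2f"%np.degrees(2*np.arctan2(s["orientation"][1],s["orientation"][0])),"F",s["contact_force"].round(2),"T",s["wrist_torque"].round(2),"w %.1f"%s["width"]); return s
E
python3 - <<'E'
from h import *
for p in([450,-200,300],[570,260,140],[570,260,36]):
  for y in(-11,169): print(p,y,planner.inverse_kinematics(p,dq(y)))
manip.goto([450,-200,300],dq(-11)); st()
manip.goto([570.7,262.2,110],dq(-11)); s=st(); print(s["joint_positions"].round(2))
t=Cam("top");t.crop(120,150,270,262,5,"ap_t.png");sd=Cam("side");sd.crop(170,170,300,290,5,"ap_s.png")
E
```

```text
[450, -200, 300] -11 [ 0.36472715  0.16811156 -0.06448787  1.77599135  0.01157886  1.1978554
 -1.4658556 ]
[450, -200, 300] 169 [ 0.82552     0.22564089 -0.62107466  1.741691    0.13915906  1.21850139
  1.54706291]
[570, 260, 140] -11 [-0.20269401  0.56868199 -0.46555552  1.64542729  0.29195513  0.9971535
 -2.52760075]
[570, 260, 140] 169 [ 0.0293927   0.67839024 -0.86140741  1.62471423  0.56241017  1.10388938
  0.39510765]
[570, 260, 36] -11 [-0.31875193  0.66710532 -0.29067535  1.73626142  0.25607908  0.77551098
 -2.497189  ]
[570, 260, 36] 169 [-0.08004098  0.75098341 -0.67102941  1.71405108  0.58025647  0.88498604
  0.3794039 ]
t 1.92 pos [ 449.8 -200.9  299.9] yaw -11.05 F [ 0.47  0.13 -0.35] T [-0.02 -0.    0.03] w 85.5
t 3.78 pos [571.6 260.6 110.4] yaw -11.11 F [-0.55  0.02  0.27] T [ 0.02 -0.03 -0.  ] w 85.5
[-0.27  0.59 -0.36  1.68  0.25  0.92 -2.49]
```

View pics/ap_s.png

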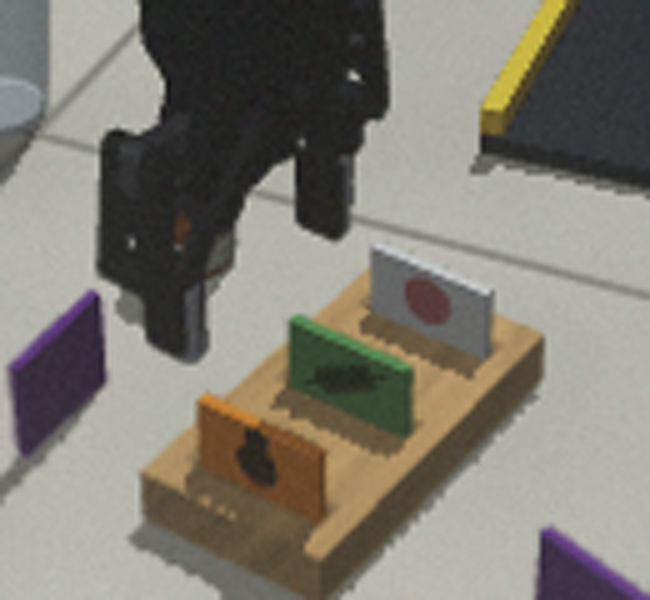

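View pics/ap_t.png

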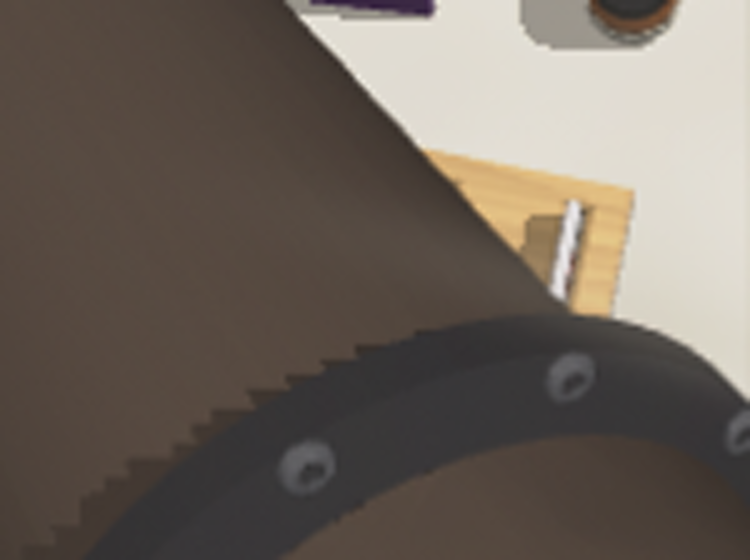

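Run:
```python
from h import *
manip.sleep(.4)
for i in range(3): st(); manip.sleep(.05)
```

```text
t 4.28 pos [570.7 262.1 110.1] yaw -11.01 F [-0.47 -0.99 -0.02] T [ 0.02  0.   -0.  ] w 85.3
t 4.33 pos [570.7 262.2 110. ] yaw -11.00 F [-0.49  0.19 -0.63] T [-0.02 -0.01 -0.06] w 85.4
t 4.38 pos [570.7 262.2 110. ] yaw -11.00 F [ 0.3  -0.66 -0.1 ] T [-0.   -0.   -0.02] w 85.6
```

Run:
```python
from h import *
print(manip.move_straight([570.7,262.2,35],speed=80,until_force=8)); st()
manip.clamp(30); manip.sleep(.2); st()
sd=Cam("side");sd.crop(170,170,300,290,5,"gr_s.png")
```

```text
False
t 5.52 pos [571.1 262.5  35.6] yaw -11.00 F [ 0.17  0.13 -0.02] T [-0.01  0.04  0.03] w 85.5
t 6.42 pos [570.8 262.3  35.1] yaw -11.00 F [-0.18  0.18  2.5 ] T [-0.05  0.05 -0.01] w 5.1
```

View pics/gr_s.png

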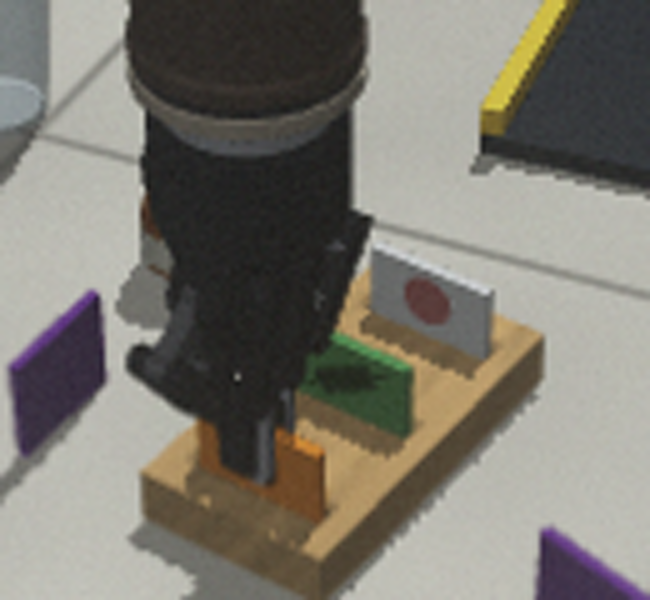

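Run:
```python
from h import *
manip.move_straight([570.7,262.2,140],speed=100); st()
manip.goto([475,-169.2,150],dq(-10.8)); manip.sleep(.4); st()
sd=Cam("side");sd.crop(260,80,400,200,5,"mv_s.png");t=Cam("top");t.crop(295,165,445,277,5,"mv_t.png")
```

```text
t 7.67 pos [570.3 261.9 139.2] yaw -11.00 F [-0.81 -0.28 -0.16] T [-0.04 -0.02 -0.01] w 5.6
t 9.69 pos [ 475.1 -168.9  150. ] yaw -10.77 F [ 0.02  0.01 -1.18] T [ 0.01 -0.01  0.  ] w 5.4
```

View pics/mv_s.png

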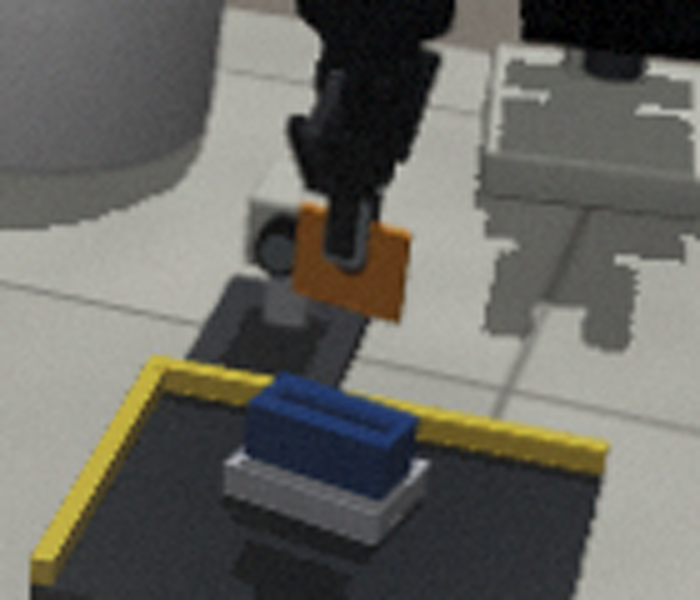

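View pics/mv_t.png

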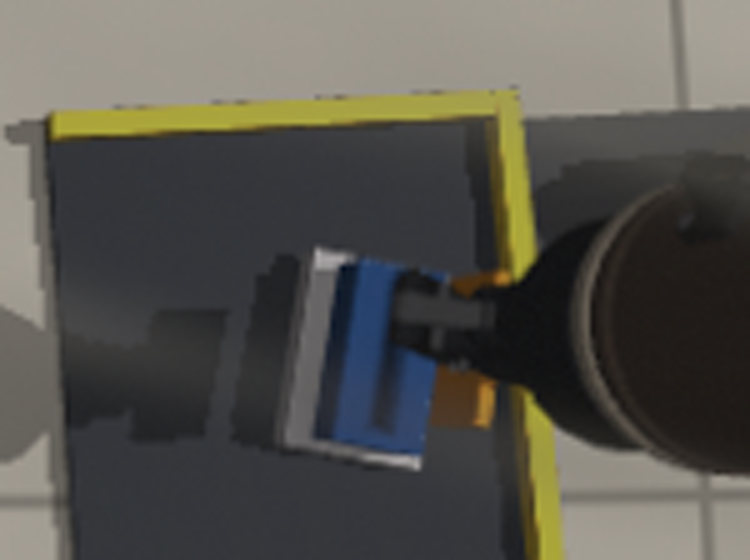

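Run:
```python
from meas import *
s=Cam("side");t=Cam("top")
p,_,v,_=mask_pts(s,(310,110,350,150),lambda r,h:(h[...,0]<22)&(h[...,1]>140)&(h[...,2]>70),12); cv2.imwrite("pics/m5.png",v[...,::-1])
a=np.radians(-10.8);n=np.array([-np.sin(a),np.cos(a),0]);ex=np.array([np.cos(a),np.sin(a),0]);T=np.array([475,-169.2,150])
d=s.ray(p);k=((T+3*n-s.o)@n)/(d@n);P=s.o+d*k[:,None]-T
Q=np.c_[P@ex,P[:,2]].astype(np.float32)
print(cv2.minAreaRect(Q), Q.min(0),Q.max(0))
# predicted projections
for c,x0,y0 in((s,260,80),(t,295,165)):
    C=np.array([T+ex*x+n*y+[0,0,z] for y in(3,-3) for x,z in((30,23),(-30,23),(-30,-27),(30,-27))])
    print(c.n,((c.proj(C)-[x0,y0]+.5)*5-.5).round(0).tolist())
```

```text
((-2.3170528411865234, 0.49500083923339844), (51.68257522583008, 60.933841705322266), 89.02700805664062) [-32.645996 -25.143703] [28.316502 26.542036]
side [[296.0, 205.0], [405.0, 237.0], [394.0, 326.0], [288.0, 293.0], [302.0, 201.0], [410.0, 232.0], [399.0, 322.0], [293.0, 289.0]]
top [[491.0, 270.0], [468.0, 426.0], [422.0, 425.0], [443.0, 278.0], [506.0, 272.0], [484.0, 429.0], [436.0, 428.0], [458.0, 281.0]]
```

View pics/m5.png

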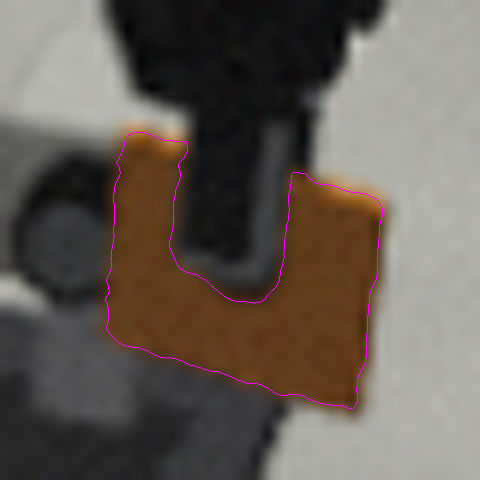

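Run:
```python
from meas import *
manip.move_straight([475,-169.2,98],speed=80); manip.sleep(.4); st()
s=Cam("side");t=Cam("top")
s.crop(295,120,365,190,8,"lo_s.png");t.crop(335,195,415,265,8,"lo_t.png")
a=np.radians(-10.8);n=np.array([-np.sin(a),np.cos(a),0]);ex=np.array([np.cos(a),np.sin(a),0]);T=np.array([475,-169.2,98])
for c,x0,y0 in((s,295,120),(t,335,195)):
    C=np.array([T+ex*x+n*y+[0,0,z] for y in(3,-3) for x,z in((30,23),(-30,23),(-30,-27),(30,-27))])
    H=np.array([[475,-169.2,64]+ex*x+n*y for x,y in((40,20),(40,-20),(-40,-20),(-40,20))])
    S=np.array([[475,-169.2,64]+ex*x+n*y for x,y in((31,4),(31,-4),(-31,-4),(-31,4))])
    for nme,q in(("plq",C),("top",H),("slot",S)): print(c.n,nme,((c.proj(q)-[x0,y0]+.5)*8-.5).round(0).tolist())
```

```text
t 11.09 pos [ 475.1 -169.3   98.2] yaw -10.80 F [-0.76  0.26 -1.16] T [-0.02 -0.02  0.02] w 5.3
side plq [[180.0, 155.0], [350.0, 208.0], [332.0, 345.0], [166.0, 290.0], [188.0, 148.0], [358.0, 200.0], [340.0, 337.0], [175.0, 283.0]]
side top [[113.0, 321.0], [169.0, 272.0], [388.0, 343.0], [336.0, 395.0]]
side slot [[160.0, 309.0], [171.0, 299.0], [342.0, 355.0], [332.0, 366.0]]
top plq [[387.0, 206.0], [353.0, 440.0], [288.0, 438.0], [321.0, 219.0], [410.0, 211.0], [376.0, 445.0], [309.0, 442.0], [342.0, 223.0]]
top top [[257.0, 173.0], [399.0, 200.0], [356.0, 490.0], [213.0, 463.0]]
top slot [[309.0, 216.0], [337.0, 221.0], [304.0, 446.0], [275.0, 441.0]]
```

View pics/lo_s.png

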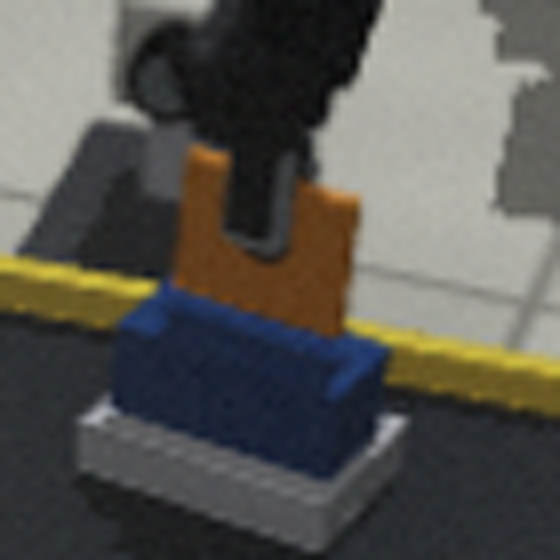

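View pics/lo_t.png

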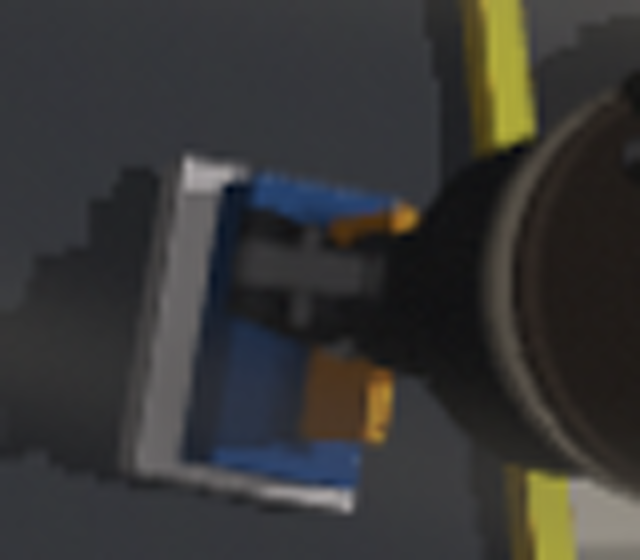

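```bash
cat > pq.py <<'E'
from meas import *
def plaq(t,s,T,yaw):
    a=np.radians(yaw);n=np.array([-np.sin(a),np.cos(a),0]);ex=np.array([np.cos(a),np.sin(a),0])
    x0,y0,x1,y1=375,215,392,256;k=12
    im=cv2.resize(t.im[y0:y1,x0:x1],None,fx=k,fy=k,interpolation=cv2.INTER_CUBIC);h=cv2.cvtColor(im,cv2.COLOR_RGB2HSV)
    m=((h[...,0]<24)&(h[...,1]>170)&(h[...,2]>140)).astype(np.uint8)
    N,L,S,_=cv2.connectedComponentsWithStats(m)
    vis=im.copy();vis[m>0]=(255,0,255);cv2.imwrite("pics/pq_t.png",np.hstack([im,vis])[...,::-1])
    for i in range(1,N):
        if S[i,4]<150: continue
        yy,xx=np.where(L==i);P=t.on((np.c_[xx,yy]+.5)/k-.5+[x0,y0],T[2]+23.5)-T
        print("top edge piece: x' %.1f..%.1f y' %.1f..%.1f med %.2f"%((P@ex).min(),(P@ex).max(),(P@n).min(),(P@n).max(),np.median(P@n)))
E
python3 - <<'E'
from pq import *
plaq(Cam("top"),None,np.array([475,-169.2,98]),-10.8)
E
```

```text
top edge piece: x' 25.2..29.7 y' -3.8..0.8 med -1.47
top edge piece: x' -28.0..-14.3 y' -4.3..0.5 med -2.04
```

View pics/pq_t.png

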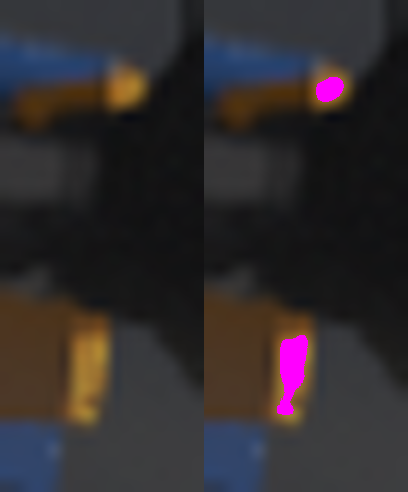

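Run:
```python
from pq import *
manip.move_straight([475.3,-167.4,98],speed=50); manip.sleep(.3)
print(manip.move_straight([475.3,-167.4,67.5],speed=20,until_force=8)); st(); manip.sleep(.2); st()
s=Cam("side");t=Cam("top")
s.crop(295,120,365,190,8,"in_s.png");t.crop(335,195,415,265,8,"in_t.png")
```

```text
False
t 13.47 pos [ 475.3 -167.4   67.6] yaw -10.80 F [-0.93  0.14 -0.89] T [ 0.17 -0.03 -0.02] w 5.1
t 13.67 pos [ 475.3 -167.4   67.5] yaw -10.80 F [-0.74  0.16 -0.81] T [0.15 0.04 0.03] w 5.1
```

View pics/in_s.png

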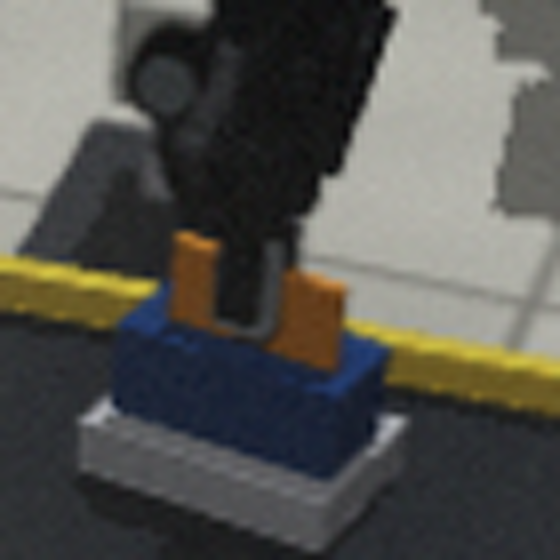

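View pics/in_t.png

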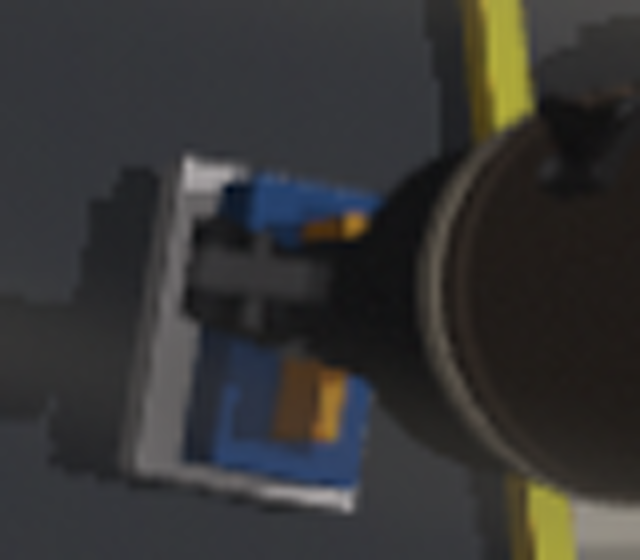

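Run:
```python
from pq import *
print(manip.move_straight([475.3,-167.4,65.2],speed=10,until_force=6)); st()
manip.gripper_open(); manip.sleep(.2); st()
manip.move_straight([475.3,-167.4,150],speed=120)
manip.goto([420,60,260],dq(-10.8)); st()
s=Cam("side");t=Cam("top")
s.crop(295,120,365,190,8,"af_s.png");t.crop(335,195,415,265,8,"af_t.png")
```

```text
True
t 13.97 pos [ 475.6 -167.5   67. ] yaw -10.80 F [-0.27  0.24  6.19] T [ 0.06  0.12 -0.01] w 5.6
t 14.93 pos [ 474.9 -167.2   66.4] yaw -10.79 F [ 0.86  0.13 -0.66] T [-0.04  0.    0.  ] w 85.1
t 16.78 pos [420.2  58.6 259.2] yaw -10.89 F [-0.98 -0.22  0.63] T [-0.   -0.02  0.03] w 85.7
```

View pics/af_s.png

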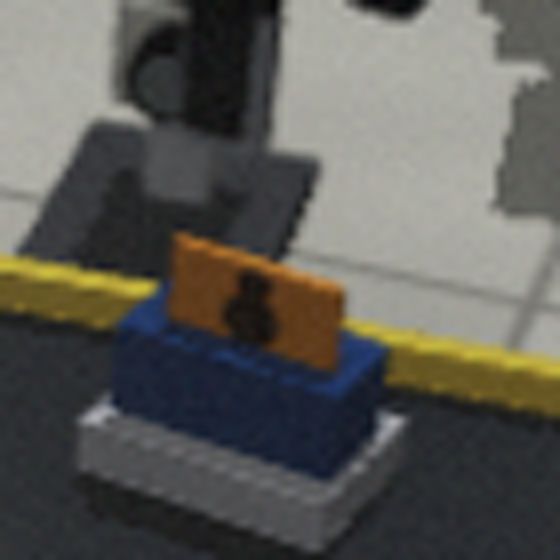

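View pics/af_t.png

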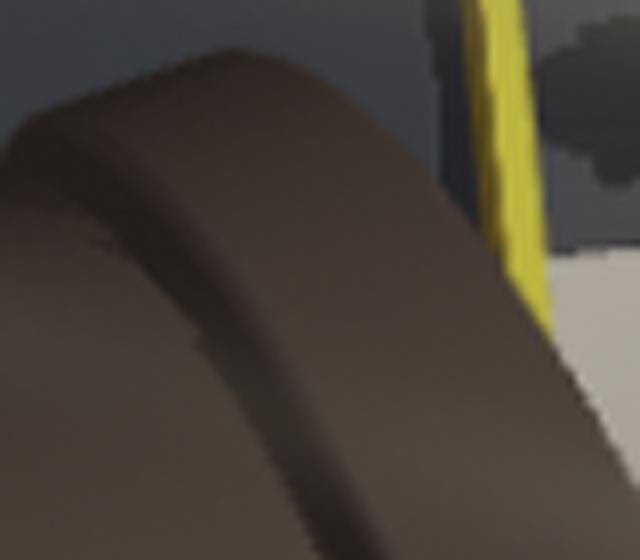

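Run:
```python
from pq import *
manip.goto([475.3,-167.4,150],dq(-10.8)); manip.sleep(.2)
print(manip.move_straight([475.3,-167.4,36],speed=80,until_force=8)); st()
manip.clamp(60); manip.sleep(.3); st()
print(planner.inverse_kinematics([541,-204,36],dq(2.9)))
s=Cam("side"); s.crop(280,100,380,190,6,"hg_s.png")
```

```text
False
t 19.67 pos [ 475.6 -167.5   36.4] yaw -10.80 F [ 0.04 -0.4   0.55] T [-0.02  0.03  0.03] w 85.1
t 20.46 pos [ 475.6 -167.5   36.4] yaw -10.81 F [-1.3  -0.28  5.46] T [0.22 0.21 0.04] w 39.2
[ 0.47011253  0.60782643 -0.28669953  1.86242998  0.25142317  0.70645915
 -1.48047273]
```

View pics/hg_s.png

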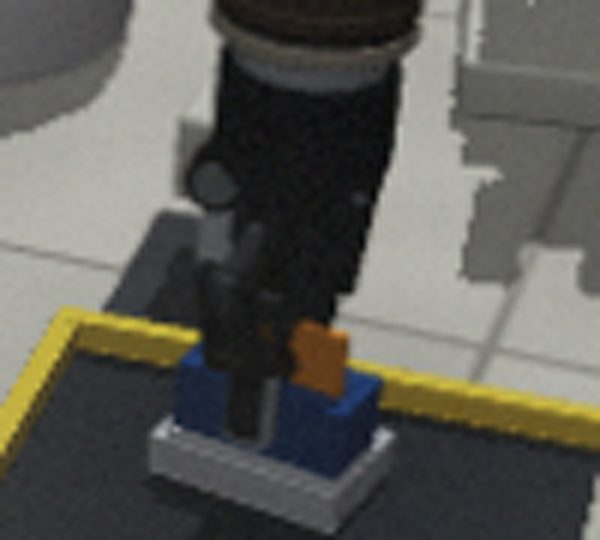

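Run:
```python
from pq import *
a=np.radians(2.9);ex=np.array([np.cos(a),np.sin(a)]);ey=np.array([-ex[1],ex[0]])
p=np.array([541.3,-202.5])-12*ex+12*ey; print(p)
print(manip.move_straight([*p,36.3],speed=40,attitude=dq(2.9),until_force=20)); manip.sleep(.3); st()
s=Cam("side"); s.crop(260,100,370,190,6,"pc_s.png");t=Cam("top"); t.crop(330,165,430,240,7,"pc_t.png")
```

```text
[ 528.70825243 -191.12248299]
False
t 22.42 pos [ 529.1 -191.2   36.4] yaw 2.89 F [1.1  0.16 3.04] T [ 0.07 -0.18 -0.03] w 39.5
```

View pics/pc_s.png

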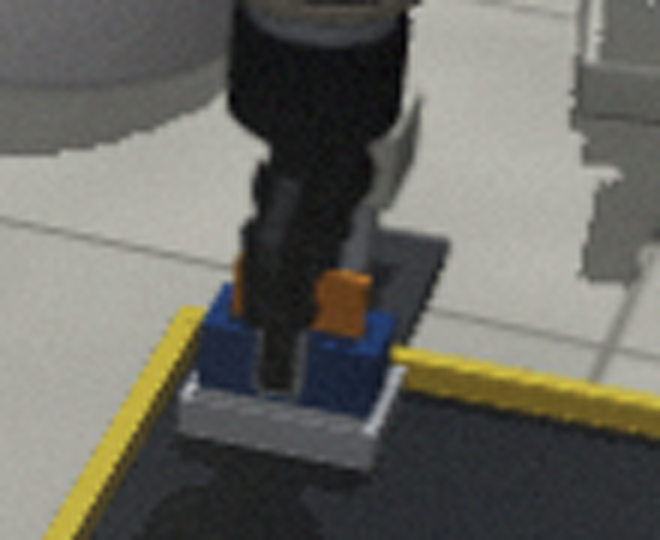

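View pics/pc_t.png

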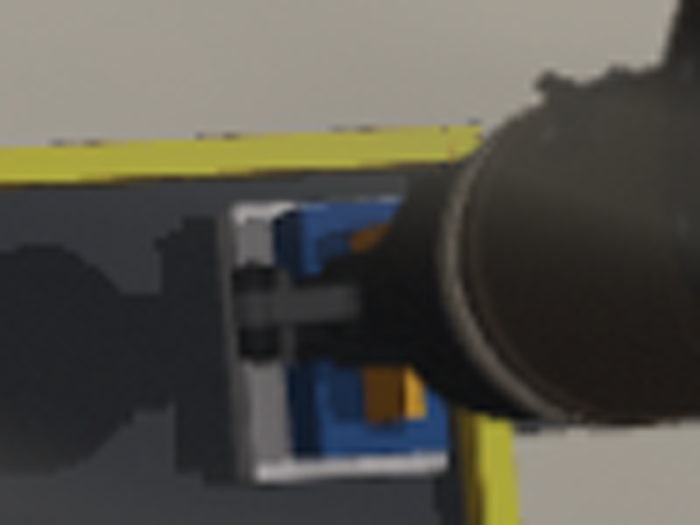

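Run:
```python
from pq import *
a=np.radians(2.9);ex=np.array([np.cos(a),np.sin(a)]);ey=np.array([-ex[1],ex[0]])
p=np.array([528.7,-191.1]); q=p+16*ex
print(manip.move_straight([*q,36.3],speed=8,attitude=dq(2.9),until_force=7)); s=st(); manip.sleep(.2); st()
c=s["tool_pos"][:2]; print("adv x",(c-p)@ex)
q=p+ex*((c-p)@ex) -16*ey
print(manip.move_straight([*q,36.3],speed=8,attitude=dq(2.9),until_force=7)); s=st(); manip.sleep(.2); s=st()
print("adv",(s["tool_pos"][:2]-p)@ex,(s["tool_pos"][:2]-p)@ey)
```

```text
True
t 23.92 pos [ 540.  -190.5   36.4] yaw 2.90 F [-0.99 -0.03  5.8 ] T [0.12 0.12 0.09] w 39.0
t 24.12 pos [ 540.  -190.5   36.4] yaw 2.90 F [ 0.15 -0.75  6.14] T [0.13 0.04 0.1 ] w 39.3
adv x 11.344732193832016
True
t 25.73 pos [ 540.7 -203.3   36.4] yaw 3.00 F [-0.26  1.08  5.37] T [-0.16  0.05 -0.02] w 38.8
t 25.93 pos [ 540.7 -203.2   36.4] yaw 3.00 F [-0.52  0.69  5.89] T [-0.1   0.16 -0.01] w 39.0
adv 11.370487776942273 -12.694716350098483
```

Run:
```python
from pq import *
a=np.radians(2.9);ex=np.array([np.cos(a),np.sin(a)]);ey=np.array([-ex[1],ex[0]])
p=np.array([528.7,-191.1])
x,y=11.4,-12.7
for i in range(14):
    manip.move_straight([*(p+x*ex+y*ey),36.3],speed=10,attitude=dq(2.9)); manip.sleep(.15)
    F=[]
    for k in range(6): F.append(manip.read_state()["contact_force"]); manip.sleep(.02)
    F=np.mean(F,0); s=manip.read_state(); d=s["tool_pos"][:2]-p
    fx,fy=F[:2]@ex,F[:2]@ey; print("cmd %.2f %.2f act %.2f %.2f F %.2f %.2f %.2f"%(x,y,d@ex,d@ey,fx,fy,F[2]),s["wrist_torque"].round(2))
    okx=-fx>6; oky=fy>6
    if okx and oky: break
    if not okx: x+=.3
    if not oky: y-=.3
st()
```

```text
cmd 11.40 -12.70 act 11.37 -12.65 F -0.52 -0.13 6.33 [ 0.19 -0.01  0.01]
cmd 11.70 -13.00 act 11.38 -12.66 F -1.12 0.74 7.15 [0.35 0.23 0.02]
cmd 12.00 -13.30 act 11.43 -12.73 F -2.02 2.64 8.83 [0.38 0.37 0.04]
cmd 12.30 -13.60 act 11.48 -12.70 F -3.38 2.68 10.08 [0.54 0.63 0.08]
cmd 12.60 -13.90 act 11.45 -12.73 F -4.43 3.22 11.53 [0.68 0.78 0.13]
cmd 12.90 -14.20 act 11.48 -12.77 F -6.06 4.63 12.88 [0.83 1.08 0.18]
cmd 12.90 -14.50 act 11.45 -12.79 F -5.89 5.41 13.26 [0.91 1.09 0.21]
cmd 13.20 -14.80 act 11.45 -12.78 F -7.43 6.66 14.79 [1.02 1.28 0.16]
t 29.93 pos [ 540.8 -203.3   36.4] yaw 3.00 F [-7.12  4.86 14.53] T [1.02 1.28 0.16] w 39.1
```

Run:
```python
from pq import *
manip.sleep(.5); st()
s=Cam("side"); s.crop(260,100,370,190,6,"fi_s.png");t=Cam("top"); t.crop(330,165,430,240,7,"fi_t.png")
```

```text
t 30.43 pos [ 540.8 -203.3   36.4] yaw 2.99 F [-7.64  5.37 15.05] T [1.04 1.35 0.2 ] w 38.9
```

View pics/fi_s.png

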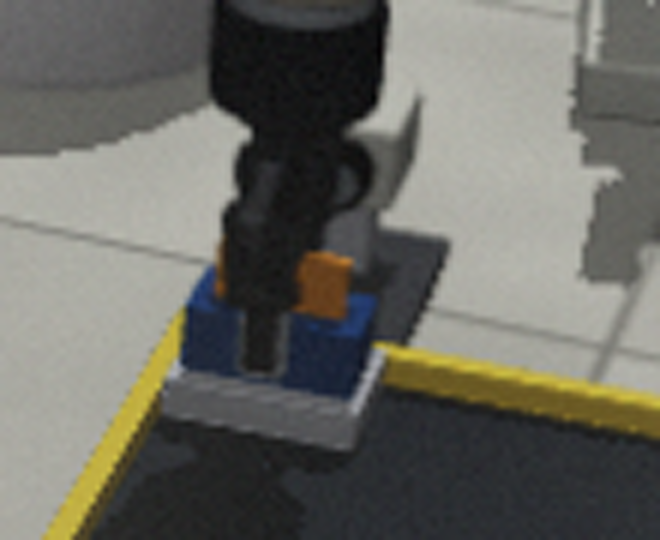

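View pics/fi_t.png

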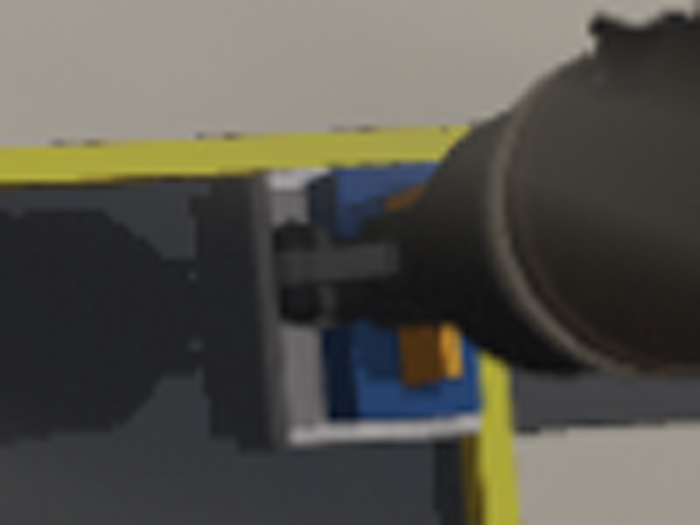

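Run:
```python
from h import *
st(); manip.job_done()
```

```text
t 30.53 pos [ 540.8 -203.3   36.4] yaw 3.00 F [-7.59  6.12 14.15] T [1.13 1.24 0.24] w 39.1
the job is handed in; nothing more can be done
```

The amber plaque is in the holder's slot, and the holder is pressed into the fence corner with the fingers still gripping it. I handed the job in at t = 30.5 s; no verdict was reported.

- **Plaque:** I gripped it in the rack, lifted it out and lowered it into the slot. It met the floor at the expected height with about 6 N. The side view afterwards showed about 26 mm of it standing above the holder.
- **Holder:** I gripped the blue block (39 mm measured), turned it square to the stage and slid it into the corner. It stopped within about 1 mm of the place I had predicted from the pictures.
- **Final push:** at hand-in the tool read about 7 N against the far fence and 6 N against the side fence, with the arm still. The tool yaw was 3.0°, against 2.8–3.05° measured for the stage. The last pictures showed the foot close along both fences, though the arm covered the corner itself in the top view.

**Checks that disagreed or could not be made:**
- With the plaque in the grip, the camera placed it about 2 mm to the side of where the tool reading did. I corrected for that before inserting.
- The red dot was never visible. I took its corner to be the hidden one because the three visible corners had no dot.
- A steady vertical force of about 14 N came up while pressing. The fingers were pushing the holder down onto the stage.
- I did not measure the bystanders again at the end. The green plaque, next to the amber one, stood in place when I gripped the amber one, and I noticed no contact with anything else.

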